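# Sort paint markers by cap colour into the swivel caddy

## Robot

A 6-joint arm with a two-finger parallel gripper is mounted at the origin on a cart in front of the work surface, level with it; the furniture and walls round the work are solid. World frame = base frame: x ahead of the robot, y to its left, z up, the work surface at z = 0. Lengths are in m, angles in rad, forces in N, time in s.
With the tool pointing down it reaches from about 0.3 to 0.95 m from the base axis. Payload 3.1 kg.
Tool frame: the origin (TCP) lies at the very end of the fingers, on their centre line; the grasp point (between the pads) lies 19 mm behind it; z points along the fingers, y is the line along which they close (so a half turn about z gives the same grasp; the last joint's range is limited). The gripper opens to 85 mm and grips with 20 to 120 N. Pads are 22 mm wide; open, the fingers measure 114 mm over their backs; the gripper's body (76 mm by 85 mm) begins 54 mm behind the grasp point. The pads swing forward as they close: fully open they stand 13 mm farther back than shut.
Start: joints at [1.123, 0.308, 1.634, -0, 1.2, -0.07], TCP at [0.231, 0.581, 0.231] pointing down, gripper open.
Joint ranges: [-3.06, 3.06], [-0.79, 1.96], [0.05, 2.63], [-1.19, 4.34], [0.05, 2.64], [-2.94, 2.94]. Speed limits (rad/s): [2.79, 2.79, 3.14, 3.14, 3.14, 3.14].

## Interface

Orientations are given as a 3x3 rotation matrix whose columns are the frame's x, y, z axes.
In Python, from station import env, grab_frame, models gives the robot as it stands.
- The arm moves only by the tool drive_tool, never from a script. Its argument "commands" is a list of rows, each a list of 7 numbers: the shift along the tool's x, y, z in mm, then the turn, a rotation vector about the tool's x, y, z in rad, then the opening, from 0 (shut) to 1 (fully open). In form: [[dx, dy, dz, rx, ry, rz, grip], ...]. A call has 1 to 20 rows; each row is the pose to reach, as a shift and turn from the pose commanded when the call began, along the tool's axes at that moment; what a row does not reach only later rows make up. A row lasts 1/10 s, in which the tool goes at most 50 mm and 8.59 degrees, less where a joint would pass 70% of its speed; a pose out of reach is approached as far as the arm can. A call with a gripper value outside its range is refused whole. The fingers move at their own pace and stop on an object; "grip_force" is the grip in N (left out, the last holds). Time passes only in rows, so rows that repeat a pose let the fingers close. It gives the time, the measured TCP pose, the force, the opening and the grip force at its end, in the units of the state.
- env.state(): the state, without advancing time (a new reading comes with each control period).
- grab_frame(name): name is "scene" or "top"; returns a dict with "image" (480x640x3 uint8, red, green, blue), "mtx" (3x3 intrinsics, pixels), "dist" ([k1, k2, p1, p2, k3] as OpenCV has them; the pictures are not rectified), "R" (3x3) and "t" (3): a world point X has camera coordinates R X + t. Camera axes: x right, y down, z forward; pixel columns grow to the right and rows downward; lengths in m; the calibration is good to about 2 mm. A picture is of the moment at which its call begins. There is no depth.
- env.job_done(): hands the job in; it is judged then, once.
Trained networks look in the newest picture that a camera, given by its name, has taken for a name from the list of things; names that differ only in an ending like _2 or _b are one class to them, and where a whole thing is asked for, a point or a joint stands for the part that bears it (a point fixed in the world has none). Each returns a list of dicts, best first, with "conf" (0 to 1); they miss things now and then, are a little off and sometimes report something else, mostly with a low value. They report only what shows in the picture. A call takes as long as a camera call. They do not tell look-alikes from the thing itself.
- models.find_in(camera, query): "bbox" ([centre column, centre row, width, height] in pixels, round what is visible of it).
- models.masks_of(camera, query): "pixels" (480x640 bool, what is visible of it) and "bbox" ([centre column, centre row, width, height] in pixels, round what is visible of it).
The state is a dict: "clock": time; "joint_positions": joint angles; "joint_vel": joint speeds; "joint_efforts": joint torques, N m; "position": TCP position; "ee_rot": TCP orientation; "ft_force": force on the tool from outside, world axes, zero at the start; "moment": the same for the moment, N m; "grip_width": finger opening in m; "grip_force": force on a finger pad.
Only numpy, scipy, OpenCV 4.12 (cv2) and the standard library are available. Lean on these libraries where they do the work, as an engineer would, in place of code of your own. Each camera call takes 0.05 s, during which the arm holds its last target. There are 200 camera calls.

## Task

Sort the stubby paint markers by cap colour into the covered swivel caddy: first lay the two red-capped ones flat in the red bay, which is open at the front. Then pull up the yellow index knob, swing the tray half a turn round the front to the other notch and let the knob drop fully home, so that the blue bay faces you, and lay the blue-capped marker flat in it. Leave the green cup, the orange cup and the jar near the markers where they stand.

Things in the scene. Friction and masses are not known exactly. Their poses are not given: they have to be found in the camera images.
- red_marker_a: Stubby paint marker lying down, 62 mm long, white round barrel 18 mm thick, square red cap 18 mm long and 19 x 19 mm, red square end; weighs about 30 g. Origin at its middle (9.5 mm above what it lies on); x axis along the marker towards the cap. Grip across the barrel from above.
- red_marker_b: A second, identical red-capped marker; same origin and axes.
- blue_marker: The same marker with a blue cap and blue end; same origin and axes.
- caddy: Fixed grey base of the caddy, 290 x 290 mm, 8 mm thick, on the table; origin at the centre of its underside, on the tray's turning axis; x axis points from the open front to the hooded back. A flat hood covers its back part (x from 28 to 143 mm, y from -144 to 144 mm), top at 45 mm, clear height under it up to 41 mm. A dark steel index track, half a ring round the front (-x) half at radius 122 mm, top 22 mm above the table, has a notch at each end: at +y and at -y.
- tray_mid (a point): Centre of the round white tray's floor, 15 mm above the table, on the turning axis; its axes turn with the tray. Inside radius 100 mm, rim 23 mm above the floor (38 mm above the table). A 5 mm divider along the y axis, as high as the rim, parts it into two half-round bays: red floor on the -x side, blue floor on the +x side.
- tray (a joint): Turn of the tray, rad: 0 = red bay at the open front, blue bay under the hood, index knob at the caddy's +y side (locked there at the start); 3.14 = blue bay in front, knob at the -y side. It grows counter-clockwise seen from above, the knob passing round the front (-x side); stops just beyond both ends; turns easily, with little friction. It is locked (about 0.01 rad play) while the pin is in a notch.
- plunger (a joint): Lift of the spring index pin under the yellow knob, m: 0 = fully down, 0.016 = highest. The spring pulls it down with 4.5 to 7 N. In a notch it goes to 0; it must be lifted more than 0.008 to leave the notch, and between the notches it can ride on the track at 0.008.
- knob_top (a point): Centre of the top of the yellow round index knob, 24 mm in diameter and 30 mm tall, 84 mm above the table when down, on the tray's edge 122 mm from the turning axis. Travels with the tray, goes up when pulled; spins freely about its own vertical axis, so the hand need not turn with the tray.
- green_cup: Paper cup with green paint inside, 57 mm wide, 58 mm high, loose; origin at the centre of its underside. Leave alone.
- orange_cup: Paper cup with orange paint inside, 54 mm wide, 55 mm high, loose; origin as above. Leave alone.
- jar: Closed paint jar with pink bands, 54 mm wide, 62 mm high, loose; origin as above. Leave alone.
Things that resemble listed ones, but are neither listed nor needed, are in the scene too. What is shaped like the red_marker_b but black is not meant. Leave any turquoise look-alike of the red_marker_a alone.

How it is judged:
By the outcome, as a careful person would: the job done as asked, in the order asked, and still so for the second after the job is handed in, with the robot touching nothing.
It also fails if it takes over 72 s, if anything falls off the work surface, if the arm or the gripper's body presses on something with over 40 N, if the wrist force passes 120 N, or if a joint passes its speed limit or range.

## Working session

There is one attempt and no reset: what is moved stays moved. The work goes in short steps, Python scripts to look and compute and a tool call to move; the robot and the scene stay as the last step left them, time stands still between calls to the robot, and variables do not carry over. Pictures are saved under pics/ and viewed, at most 10 in all, crops included, and the job is handed in when it is done.

Besides the shell and the picture viewer there is one more tool, called after "Request:" by a JSON object that holds its "op" and its "data". drive_tool: Moves the arm, as the interface text tells. Its arguments: {"type":"object","properties":{"commands":{"type":"array","items":{"type":"array","items":{"type":"number"}}},"grip_force":{"type":"number"}},"required":["commands"]}

```bash
mkdir -p pics; ls
cat > h.py <<'E'
import numpy as np, cv2
from station import env, grab_frame, models
def pix2w(f,uv,z):
    uv=np.array(uv,float).reshape(-1,1,2)
    n=cv2.undistortPoints(uv,f["mtx"],f["dist"]).reshape(-1,2)
    R,t=np.array(f["R"]),np.array(f["t"]); c=-R.T@t
    d=np.c_[n,np.ones(len(n))]@R
    return c+d*((z-c[2])/d[:,2])[:,None]
def w2pix(f,X):
    return cv2.projectPoints(np.array(X,float).reshape(-1,1,3),cv2.Rodrigues(np.array(f["R"]))[0],np.array(f["t"]),f["mtx"],f["dist"])[0].reshape(-1,2)
def save(f,name,crop=None,s=1):
    im=f["image"][:,:,::-1]
    if crop: im=im[crop[1]:crop[3],crop[0]:crop[2]]
    cv2.imwrite("pics/"+name,cv2.resize(im,None,fx=s,fy=s,interpolation=cv2.INTER_CUBIC))
E
python3 - <<'E'
from h import *
for c in ("top","scene"):
    f=grab_frame(c); f={k:np.array(v) for k,v in f.items()}
    save(f,c+"0.png"); print(c,-f["R"].T@f["t"],f["R"][2])
    for q in ["red_marker_a","blue_marker","caddy","tray_mid","knob_top","green_cup","orange_cup","jar"]:
        for d in models.find_in(c,q):
            b=d["bbox"]; print(q,round(d["conf"],2),np.round(b),np.round(pix2w(f,b[:2],0.01),3))
print(env.state())
E
```

```text
pics
top [ 0.52959282 -0.09858769  0.97260416] [ 0.03204883  0.02532516 -0.99916541]
red_marker_a 0.8 [404. 242.  15.  27.] [[ 0.566 -0.26   0.01 ]]
red_marker_a 0.71 [419. 297.  22.  28.] [[ 0.446 -0.292  0.01 ]]
red_marker_a 0.58 [362. 232.  14.  28.] [[ 0.587 -0.169  0.01 ]]
red_marker_a 0.52 [470. 287.  20.  29.] [[ 0.469 -0.4    0.01 ]]
blue_marker 0.71 [361. 302.  13.  30.] [[ 0.436 -0.168  0.01 ]]
caddy 0.81 [228. 230. 155. 152.] [[0.59 0.12 0.01]]
tray_mid 0.55 [215. 244. 122.  73.] [[0.56  0.148 0.01 ]]
tray_mid 0.21 [419. 298.  20.  30.] [[ 0.446 -0.291  0.01 ]]
knob_top 0.51 [165. 219.  12.  10.] [[0.616 0.258 0.01 ]]
knob_top 0.36 [216. 244. 119.  73.] [[0.56  0.146 0.01 ]]
green_cup 0.69 [228. 231. 158. 157.] [[0.588 0.121 0.01 ]]
green_cup 0.68 [344. 183.  28.  27.] [[ 0.694 -0.132  0.01 ]]
green_cup 0.68 [404. 243.  14.  25.] [[ 0.562 -0.261  0.01 ]]
green_cup 0.32 [164. 218.  15.  13.] [[0.618 0.261 0.01 ]]
orange_cup 0.89 [479. 197.  32.  29.] [[ 0.662 -0.42   0.01 ]]
jar 0.79 [490. 232.  40.  32.] [[ 0.585 -0.444  0.01 ]]
scene [ 0.04328802 -0.57684257  0.93276951] 
[... 968 characters left out ...]
6991280e-02]), 'joint_vel': array([-9.39932155e-04, -1.20341122e-03, -5.95349364e-04, -5.91361416e-04,
       -1.24706223e-05, -2.12704119e-04]), 'joint_efforts': array([-2.39266938e-04, -4.15277767e+01, -2.77083528e+01, -1.95966795e-04,
        5.84926911e-04, -1.01269926e-07]), 'position': array([0.2305788 , 0.58092503, 0.23134673]), 'ee_rot': array([[-9.29490738e-01,  3.68845447e-01,  7.20075207e-05],
       [ 3.68845451e-01,  9.29490737e-01,  6.07365253e-05],
       [-4.45279327e-05,  8.30136841e-05, -9.99999996e-01]]), 'ft_force': array([ 0.04029607,  0.06294812, -1.61891957]), 'moment': array([-0.04740722,  0.00269345, -0.04488341]), 'grip_force': 0.0, 'grip_width': 0.0853075937070865}
```

Run:
```python
import cv2
a=cv2.imread("pics/top0.png")[130:350,120:520]; cv2.imwrite("pics/top0b.png",cv2.resize(a,None,fx=2,fy=2,interpolation=cv2.INTER_CUBIC))
a=cv2.imread("pics/top0.png")[210:330,340:500]; cv2.imwrite("pics/top0c.png",cv2.resize(a,None,fx=5,fy=5,interpolation=cv2.INTER_CUBIC))
```

```text
(no output)
```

View pics/top0b.png

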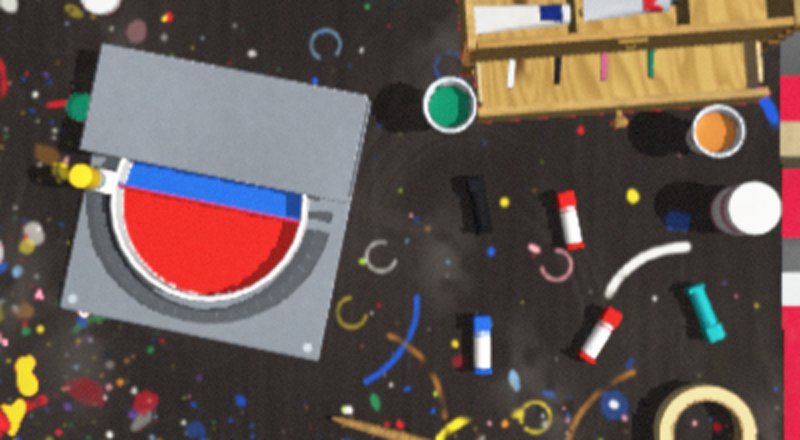

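View pics/top0c.png

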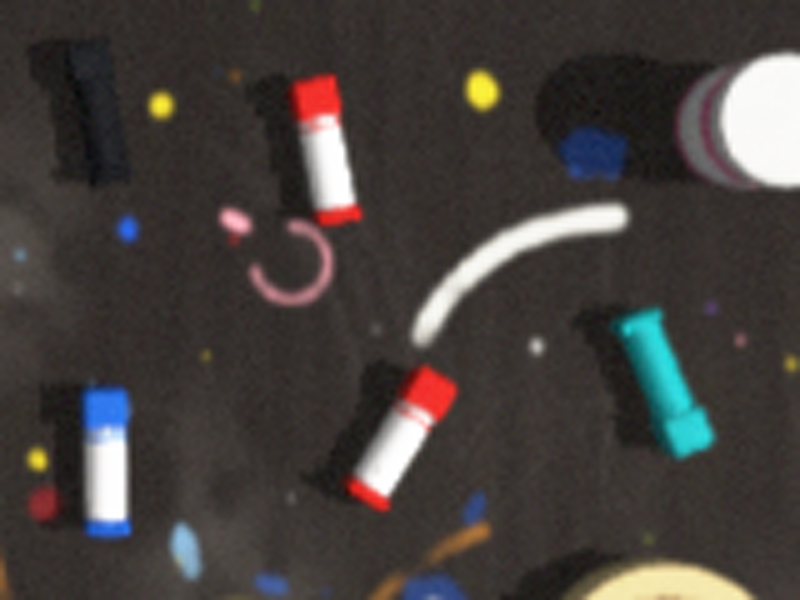

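View pics/scene0.png

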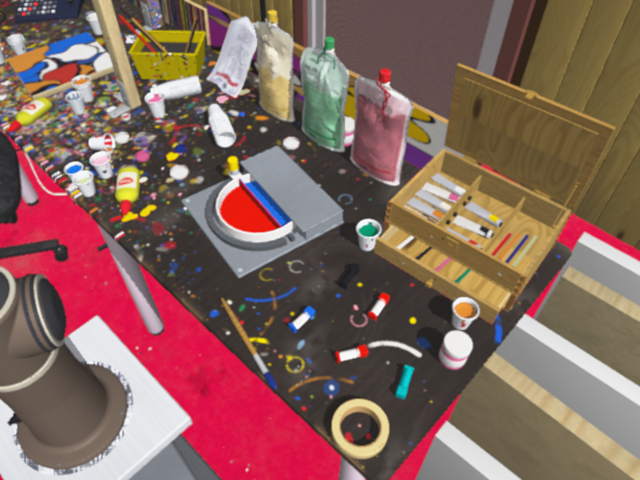

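Top view: the red-capped markers with white barrels are at (404,242) and (419,297). The blue one is at (361,302). The black (362,232) and turquoise (470,287) look-alikes have the wrong colour, so I leave them. The knob is at about (161,218), at the caddy's left (+y), with the red bay in front. Next I compute the poses.

```bash
cat >> h.py <<'E'
def marker(f,bb,hue):
    hsv=cv2.cvtColor(f["image"],cv2.COLOR_RGB2HSV); H,S,V=cv2.split(hsv)
    roi=np.zeros(H.shape,bool); c,r,w,h=bb; roi[int(r-h/2-3):int(r+h/2+4),int(c-w/2-3):int(c+w/2+4)]=1
    col=(S>120)&(V>100)&((H<8)|(H>172) if hue=="r" else (H>100)&(H<125)); wh=(S<70)&(V>140)
    m=((col|wh)&roi).astype(np.uint8); n,l,st,_=cv2.connectedComponentsWithStats(m); m=l==1+np.argmax(st[1:,4])
    P=pix2w(f,np.argwhere(m)[:,::-1],0.012)[:,:2]; C=pix2w(f,np.argwhere(m&col)[:,::-1],0.012)[:,:2].mean(0)
    (cx,cy),sz,_=b=cv2.minAreaRect((P*1000).astype(np.float32)); bp=cv2.boxPoints(b); e=max(bp[1]-bp[0],bp[2]-bp[1],key=np.linalg.norm)
    e/=np.linalg.norm(e); ctr=np.array([cx,cy])/1000
    if e@(C-ctr)<0: e=-e
    return ctr,np.degrees(np.arctan2(e[1],e[0])),sz
def go(*wps):
    """each waypoint x,y,z,yaw of closing axis (deg); prints tool-frame rows from the present pose"""
    s=env.state(); R=s["ee_rot"]; y0=np.degrees(np.arctan2(R[1,1],R[0,1]))
    for x,y,z,a in wps:
        d=(a-y0+90)%180-90
        print(np.round(R.T@(np.array([x,y,z])-s["position"])*1000,1),"rz",round(-np.radians(d),3))
E
python3 - <<'E'
from h import *
from scipy.optimize import least_squares
T=grab_frame("top");S=grab_frame("scene")
for n,b,h in (("a",(404,242,15,27),"r"),("b",(419,297,22,28),"r"),("blue",(361,302,13,30),"b")): print(n,marker(T,b,h))
hsv=cv2.cvtColor(T["image"],cv2.COLOR_RGB2HSV); y=(hsv[...,0]>20)&(hsv[...,0]<36)&(hsv[...,1]>150)&(hsv[...,2]>150); y[:,:150]=0;y[:,175:]=0;y[:205]=0;y[230:]=0
k=np.argwhere(y)[:,::-1]; print(k.mean(0),k.min(0),k.max(0))
X=np.array([[-.145,.145,.008],[-.145,-.145,.008],[.143,.144,.045],[.143,-.144,.045],[0,.122,.075]])
uT=np.array([[151,282.5],[279.5,310],[170.5,151.5],[305,178],k.mean(0)]); XS=X[[0,1]];uS=np.array([[184,201],[242,274]])
def w(p,X):
    c,s=np.cos(p[2]),np.sin(p[2]); return np.c_[p[0]+c*X[:,0]-s*X[:,1],p[1]+s*X[:,0]+c*X[:,1],X[:,2]]
fun=lambda p:np.r_[w2pix(T,w(p,X))-uT,w2pix(S,w(p,XS))-uS].ravel()
r=least_squares(fun,[.59,.11,-.19],loss="soft_l1"); print(r.x,np.round(fun(r.x).reshape(-1,2),1))
E
```

```text
a (array([ 0.56995776, -0.26230969]), np.float32(10.488712), (63.93339920043945, 20.204484939575195))
b (array([ 0.44635556, -0.29420432]), np.float32(-29.973112), (20.20017433166504, 64.11658477783203))
blue (array([ 0.43622754, -0.1675587 ]), np.float32(-0.17927639), (17.120859146118164, 64.07896423339844))
[160.16384181 217.3220339 ] [150 211] [169 223]
[ 0.58966161  0.12085434 -0.19495671] [[-1.2  0.8]
 [ 0.6 -0.5]
 [ 0.5 -1.2]
 [-0.4 -2. ]
 [ 2.  -0. ]
 [-2.2 -0.7]
 [-1.8  3.7]]
```

Run:
```python
from h import *
go((.443,-.292,.12,60),(.443,-.292,.003,60)); print(env.state()["clock"])
```

```text
[-519.4 -733.   111.3] rz 0.146
[-519.4 -733.   228.3] rz 0.146
1.0
```

Request:
{"op": "drive_tool", "data": {"commands": [[-519, -733, 111, 0, 0, 0.146, 1], [-519, -733, 111, 0, 0, 0.146, 1], [-519, -733, 111, 0, 0, 0.146, 1], [-519, -733, 111, 0, 0, 0.146, 1], [-519, -733, 111, 0, 0, 0.146, 1], [-519, -733, 111, 0, 0, 0.146, 1], [-519, -733, 111, 0, 0, 0.146, 1], [-519, -733, 111, 0, 0, 0.146, 1], [-519, -733, 111, 0, 0, 0.146, 1], [-519, -733, 111, 0, 0, 0.146, 1], [-519, -733, 111, 0, 0, 0.146, 1], [-519, -733, 111, 0, 0, 0.146, 1], [-519, -733, 111, 0, 0, 0.146, 1], [-519, -733, 111, 0, 0, 0.146, 1], [-519, -733, 111, 0, 0, 0.146, 1], [-519, -733, 111, 0, 0, 0.146, 1], [-519, -733, 111, 0, 0, 0.146, 1], [-519, -733, 111, 0, 0, 0.146, 1], [-519, -733, 111, 0, 0, 0.146, 1], [-519, -733, 111, 0, 0, 0.146, 1]], "grip_force": 30}}

```text
clock: 3.0
position: [0.4425, -0.2931, 0.12]
ee_rot: [[-0.865, 0.502, -0.0], [0.502, 0.865, 0.001], [0.001, 0.0, -1.0]]
ft_force: [-0.3, -0.6, 0.2]
grip_width: 0.085
grip_force: 0.0
```

Request:
{"op": "drive_tool", "data": {"commands": [[0, 0, 50, 0, 0, 0, 1], [0, 0, 95, 0, 0, 0, 1], [0, 0, 117, 0, 0, 0, 0.8], [0, 0, 117, 0, 0, 0, 0.5], [0, 0, 117, 0, 0, 0, 0], [0, 0, 117, 0, 0, 0, 0], [0, 0, 117, 0, 0, 0, 0], [0, 0, 117, 0, 0, 0, 0], [0, 0, 117, 0, 0, 0, 0], [0, 0, 117, 0, 0, 0, 0]]}}

```text
clock: 4.0
position: [0.4443, -0.2927, 0.0056]
ee_rot: [[-0.866, 0.5, 0.003], [0.5, 0.866, -0.002], [-0.004, 0.0, -1.0]]
ft_force: [0.7, 2.0, 7.4]
grip_width: 0.0162
grip_force: 29.9
```

Run:
```python
from h import *
s=env.state(); print(s["grip_width"],s["position"])
x,y,a=.590,.121,-.195
def C(u,v): c,q=np.cos(a),np.sin(a); return x+c*u-q*v,y+q*u+c*v
p=C(-.048,-.032); print(p)
s0=s["position"]
go((s0[0],s0[1],.09,60),(*p,.09,78.8),(*p,.021,78.8))
```

```text
0.01624488024819136 [ 0.44428864 -0.29271427  0.00559445]
(np.float64(0.5367091827428228), np.float64(0.09890726825260977))
[ -0.3   0.  -84.4] rz -0.0
[115.6 385.3 -84.8] rz -0.328
[115.9 385.3 -15.8] rz -0.328
```

Request:
{"op": "drive_tool", "data": {"commands": [[0, 0, -45, 0, 0, 0, 0], [0, 0, -87, 0, 0, 0, 0], [30, 80, -87, 0, 0, -0.1, 0], [115, 385, -87, 0, 0, -0.328, 0], [115, 385, -87, 0, 0, -0.328, 0], [115, 385, -87, 0, 0, -0.328, 0], [115, 385, -87, 0, 0, -0.328, 0], [115, 385, -87, 0, 0, -0.328, 0], [115, 385, -87, 0, 0, -0.328, 0], [115, 385, -87, 0, 0, -0.328, 0], [115, 385, -87, 0, 0, -0.328, 0], [115, 385, -87, 0, 0, -0.328, 0]]}}

```text
clock: 5.2
position: [0.5359, 0.1003, 0.0909]
ee_rot: [[-0.982, 0.191, 0.001], [0.191, 0.982, -0.0], [-0.001, -0.0, -1.0]]
ft_force: [-0.1, 0.3, -0.1]
grip_width: 0.0161
grip_force: 29.6
```

Run:
```python
from h import *
s=env.state(); print(s["grip_width"],s["position"])
T=grab_frame("top"); S=grab_frame("scene")
a=T["image"][180:320,140:320]; b=S["image"][120:300,170:370]
a=cv2.resize(a,(400,311),interpolation=cv2.INTER_CUBIC); b=cv2.resize(b,(400,360),interpolation=cv2.INTER_CUBIC)
o=np.zeros((360,800,3),np.uint8); o[:311,:400]=a;o[:,400:]=b; cv2.imwrite("pics/p1.png",o[:,:,::-1])
```

```text
0.016149247363196444 [0.53588263 0.10027687 0.09090572]
```

View pics/p1.png

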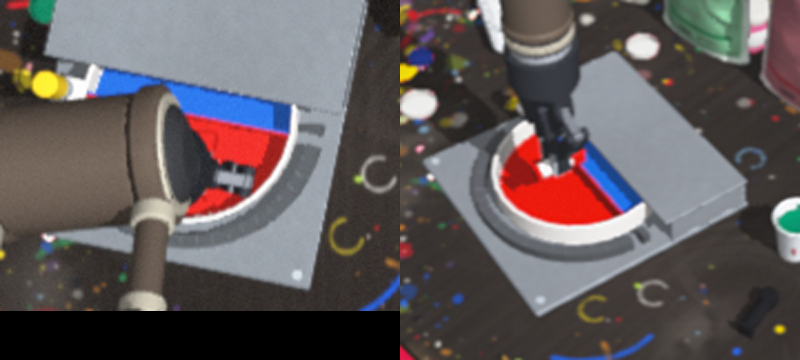

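The picture shows the marker held level in the hand above the red bay. Lowering it now.

Request:
{"op": "drive_tool", "data": {"commands": [[0, 0, 45, 0, 0, 0, 0], [0, 0, 64, 0, 0, 0, 0], [0, 0, 69, 0, 0, 0, 0], [0, 0, 70, 0, 0, 0, 0], [0, 0, 70, 0, 0, 0, 0], [0, 0, 70, 0, 0, 0, 0.4], [0, 0, 70, 0, 0, 0, 0.4], [0, 0, 70, 0, 0, 0, 0.4], [0, 0, 40, 0, 0, 0, 0.4], [0, 0, 0, 0, 0, 0, 0.7]]}}

```text
clock: 6.3
position: [0.5329, 0.0987, 0.0885]
ee_rot: [[-0.981, 0.195, -0.006], [0.195, 0.981, -0.001], [0.006, -0.002, -1.0]]
ft_force: [-0.1, -0.3, 0.4]
grip_width: 0.047
grip_force: 0.0
```

Run:
```python
from h import *
print(env.state()["grip_width"]); go((.566,-.263,.09,100.5),(.566,-.263,.003,100.5))
```

```text
0.04702062913582084
[-102.9 -348.3   -1.4] rz -0.379
[-103.4 -348.2   85.6] rz -0.379
```

Request:
{"op": "drive_tool", "data": {"commands": [[-100, -350, 0, 0, 0, -0.379, 1], [-100, -350, 0, 0, 0, -0.379, 1], [-100, -350, 0, 0, 0, -0.379, 1], [-100, -350, 0, 0, 0, -0.379, 1], [-100, -350, 0, 0, 0, -0.379, 1], [-100, -350, 0, 0, 0, -0.379, 1], [-100, -350, 0, 0, 0, -0.379, 1], [-100, -350, 0, 0, 0, -0.379, 1], [-100, -350, 0, 0, 0, -0.379, 1], [-100, -350, 45, 0, 0, -0.379, 1], [-100, -350, 75, 0, 0, -0.379, 1], [-100, -350, 86, 0, 0, -0.379, 0.7], [-100, -350, 86, 0, 0, -0.379, 0.4], [-100, -350, 86, 0, 0, -0.379, 0], [-100, -350, 86, 0, 0, -0.379, 0], [-100, -350, 86, 0, 0, -0.379, 0], [-100, -350, 86, 0, 0, -0.379, 0], [-100, -350, 86, 0, 0, -0.379, 0], [-100, -350, 86, 0, 0, -0.379, 0]]}}

```text
clock: 8.2
position: [0.5674, -0.2644, 0.0065]
ee_rot: [[-0.983, -0.182, 0.003], [-0.182, 0.983, -0.001], [-0.003, -0.002, -1.0]]
ft_force: [-0.1, 1.8, 6.6]
grip_width: 0.016
grip_force: 29.7
```

Run:
```python
from h import *
s=env.state(); print(s["grip_width"],s["position"])
x,y,a=.590,.121,-.195
def C(u,v): c,q=np.cos(a),np.sin(a); return x+c*u-q*v,y+q*u+c*v
p=C(-.048,.032); print(p)
s0=s["position"]
go((s0[0],s0[1],.09,100.5),(*p,.09,78.8),(*p,.021,78.8))
```

```text
0.016010795213094627 [ 0.56735815 -0.2643765   0.00651827]
(np.float64(0.5491102409804178), np.float64(0.16169431910378274))
[ -0.3  -0.2 -83.5] rz -0.0
[-59.9 422.1 -84.2] rz 0.379
[-59.7 422.2 -15.2] rz 0.379
```

Request:
{"op": "drive_tool", "data": {"commands": [[0, 0, -45, 0, 0, 0, 0], [0, 0, -86, 0, 0, 0, 0], [-10, 80, -86, 0, 0, 0.1, 0], [-60, 422, -86, 0, 0, 0.379, 0], [-60, 422, -86, 0, 0, 0.379, 0], [-60, 422, -86, 0, 0, 0.379, 0], [-60, 422, -86, 0, 0, 0.379, 0], [-60, 422, -86, 0, 0, 0.379, 0], [-60, 422, -86, 0, 0, 0.379, 0], [-60, 422, -86, 0, 0, 0.379, 0], [-60, 422, -86, 0, 0, 0.379, 0], [-60, 422, -86, 0, 0, 0.379, 0], [-60, 422, -45, 0, 0, 0.379, 0], [-60, 422, -22, 0, 0, 0.379, 0], [-60, 422, -17, 0, 0, 0.379, 0], [-60, 422, -17, 0, 0, 0.379, 0], [-60, 422, -17, 0, 0, 0.379, 0]]}}

```text
clock: 9.9
position: [0.5481, 0.1612, 0.0217]
ee_rot: [[-0.981, 0.195, 0.001], [0.195, 0.981, -0.0], [-0.001, -0.0, -1.0]]
ft_force: [-0.3, -0.7, -1.3]
grip_width: 0.0159
grip_force: 30.1
```

Request:
{"op": "drive_tool", "data": {"commands": [[0, 0, 0, 0, 0, 0, 0.4], [0, 0, 0, 0, 0, 0, 0.4], [0, 0, 0, 0, 0, 0, 0.4], [0, 0, -30, 0, 0, 0, 0.4], [0, 0, -80, 0, 0, 0, 0.7], [0, 0, -130, 0, 0, 0, 1], [-20, 0, -130, 0, 0, 0, 1], [-70, -50, -130, 0, 0, 0, 1], [-70, -100, -130, 0, 0, 0, 1], [-70, -150, -130, 0, 0, 0, 1], [-70, -200, -130, 0, 0, 0, 1], [-70, -200, -130, 0, 0, 0, 1]]}}

```text
clock: 11.1
position: [0.5764, -0.0518, 0.1513]
ee_rot: [[-0.98, 0.198, -0.001], [0.198, 0.98, -0.002], [0.0, -0.002, -1.0]]
ft_force: [0.2, 0.5, -0.3]
grip_width: 0.0857
grip_force: 0.0
```

Run:
```python
from h import *
s=env.state(); print(s["grip_width"],s["position"])
T=grab_frame("top"); S=grab_frame("scene")
np.savez("f2.npz",T=T["image"],S=S["image"])
a=T["image"][170:320,130:330]; b=S["image"][120:300,170:370]
a=cv2.resize(a,(400,300),interpolation=cv2.INTER_CUBIC); b=cv2.resize(b,(400,360),interpolation=cv2.INTER_CUBIC)
o=np.zeros((360,800,3),np.uint8); o[:300,:400]=a;o[:,400:]=b; cv2.imwrite("pics/p2.png",o[:,:,::-1])
```

```text
0.0856608247940249 [ 0.57641037 -0.05183378  0.15125313]
```

View pics/p2.png

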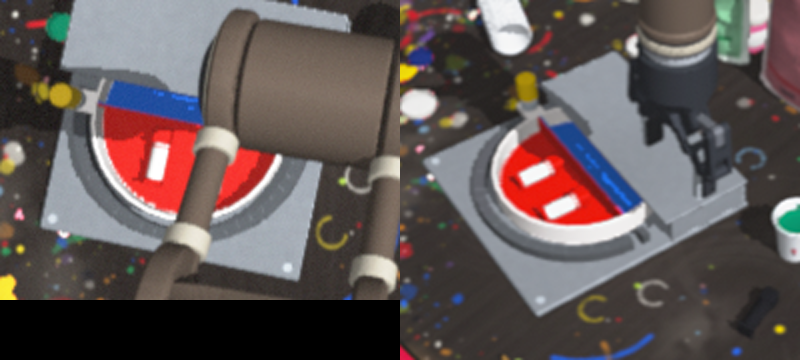

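Both red markers lie flat in the red bay (scene crop at (537,173) and (560,207)). Next is the knob.

Run:
```python
from h import *
T=grab_frame("top");S=grab_frame("scene")
print(pix2w(T,[[161,218],[162,218]],.082),pix2w(S,[[233,158.5]],.084))
x,y,a=.590,.121,-.195
def C(u,v): c,q=np.cos(a),np.sin(a); return x+c*u-q*v,y+q*u+c*v
print(C(0,.122)); 
for f,n in((T,"T"),(S,"S")):
    h=cv2.cvtColor(f["image"],cv2.COLOR_RGB2HSV); u=w2pix(f,[*C(0,.122),.07])[0]; m=(h[...,0]>20)&(h[...,0]<36)&(h[...,1]>140)&(h[...,2]>90)
    yy,xx=np.mgrid[:480,:640]; m&=(abs(xx-u[0])<12)&(abs(yy-u[1])<14); k=np.argwhere(m)[:,::-1]; print(n,u,k.mean(0),k.min(0),k.max(0),w2pix(f,[*C(0,.122),.084]))
go((.6135,.2405,.15,78.8))
```

```text
[[0.61120733 0.24015654 0.082     ]
 [0.61120295 0.23812107 0.082     ]] [[0.61459731 0.24443933 0.084     ]]
(np.float64(0.6136395172654154), np.float64(0.24068781568504843))
T [162.9620965  217.34643925] [160.08064516 217.15591398] [151 211] [169 223] [[160.37798107 216.70699422]]
S [234.36374864 163.7088102 ] [231.8375 164.075 ] [224 156] [238 174] [[233.70049386 159.38462642]]
[ 21.  289.2   1.6] rz -0.001
```

Request:
{"op": "drive_tool", "data": {"commands": [[22, 289, 0, 0, 0, 0, 1], [22, 289, 0, 0, 0, 0, 1], [22, 289, 0, 0, 0, 0, 1], [22, 289, 0, 0, 0, 0, 1], [22, 289, 0, 0, 0, 0, 1], [22, 289, 0, 0, 0, 0, 1], [22, 289, 0, 0, 0, 0, 1], [22, 289, 45, 0, 0, 0, 1], [22, 289, 80, 0, 0, 0, 1], [22, 289, 92, 0, 0, 0, 1], [22, 289, 92, 0, 0, 0, 0.6], [22, 289, 92, 0, 0, 0, 0], [22, 289, 92, 0, 0, 0, 0], [22, 289, 92, 0, 0, 0, 0], [22, 289, 92, 0, 0, 0, 0], [22, 289, 92, 0, 0, 0, 0]], "grip_force": 40}}

```text
clock: 12.9
position: [0.6153, 0.2431, 0.0626]
ee_rot: [[-0.981, 0.196, 0.008], [0.196, 0.981, 0.006], [-0.006, 0.007, -1.0]]
ft_force: [1.4, 5.3, 0.7]
grip_width: 0.0227
grip_force: 39.9
```

Request:
{"op": "drive_tool", "data": {"commands": [[0, 0, -6, 0, 0, 0, 0], [0, 0, -12, 0, 0, 0, 0], [0, 0, -12, 0, 0, 0, 0], [0, 0, -12, 0, 0, 0, 0]]}}

```text
clock: 13.3
position: [0.6131, 0.2433, 0.072]
ee_rot: [[-0.981, 0.196, 0.004], [0.196, 0.981, 0.006], [-0.003, 0.007, -1.0]]
ft_force: [1.9, 7.8, -6.4]
grip_width: 0.0223
grip_force: 39.5
```

Run:
```python
from h import *
s=env.state(); print(s["grip_width"],s["position"],s["ft_force"])
T=grab_frame("top");S=grab_frame("scene")
save(S,"p3.png",(170,110,330,230),5)
R=s["ee_rot"]; cx,cy,r=.590,.123,.122; a=-.195
n=20
for n in (20,):
  for i in range(1,n+1):
    t=np.pi*i/n; v=np.array([cx-r*np.sin(t+a),cy+r*np.cos(t+a)])-np.array([cx-r*np.sin(a),cy+r*np.cos(a)])
    w=R[:2,:2].T@v; print(i,np.round(w*1000,0))
```

```text
0.02232526062669441 [0.61313813 0.24328276 0.07203393] [ 1.92222619  7.76539935 -6.44105133]
1 [19. -2.]
2 [38. -6.]
3 [ 55. -13.]
4 [ 72. -23.]
5 [ 86. -36.]
6 [ 99. -51.]
7 [109. -67.]
8 [116. -85.]
9 [ 120. -103.]
10 [ 122. -122.]
11 [ 120. -141.]
12 [ 116. -160.]
13 [ 108. -178.]
14 [  98. -194.]
15 [  86. -208.]
16 [  71. -221.]
17 [  55. -231.]
18 [  37. -238.]
19 [  19. -243.]
20 [  -1. -244.]
```

View pics/p3.png

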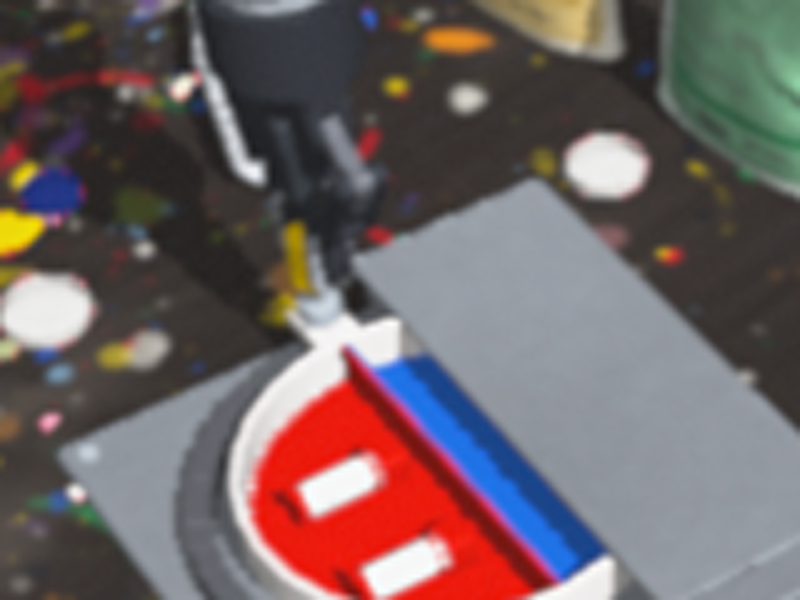

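The knob is gripped and lifted, with the markers undisturbed (scene crop, knob at (297,260)). Raising it a little more, then swinging round the front.

Request:
{"op": "drive_tool", "data": {"commands": [[0, 3, -3, 0, 0, 0, 0], [5, 3, -3, 0, 0, 0, 0], [14, 2, -3, 0, 0, 0, 0], [24, 1, -3, 0, 0, 0, 0], [33, -2, -3, 0, 0, 0, 0], [42, -4, -3, 0, 0, 0, 0], [51, -8, -3, 0, 0, 0, 0], [60, -13, -3, 0, 0, 0, 0], [68, -18, -3, 0, 0, 0, 0], [75, -23, -3, 0, 0, 0, 0], [83, -29, -3, 0, 0, 0, 0], [90, -36, -3, 0, 0, 0, 0], [96, -43, -3, 0, 0, 0, 0], [101, -51, -3, 0, 0, 0, 0], [106, -59, -3, 0, 0, 0, 0], [111, -68, -3, 0, 0, 0, 0], [114, -77, -3, 0, 0, 0, 0], [117, -86, -3, 0, 0, 0, 0], [119, -92, -3, 0, 0, 0, 0], [120, -97, -3, 0, 0, 0, 0]]}}

```text
clock: 15.4
position: [0.4759, 0.1676, 0.0745]
ee_rot: [[-0.981, 0.195, 0.001], [0.195, 0.981, -0.0], [-0.001, 0.0, -1.0]]
ft_force: [1.1, -0.2, -6.1]
grip_width: 0.0228
grip_force: 39.6
```

Run:
```python
from h import *
s=env.state(); p=s["position"]; R=s["ee_rot"]; print(s["grip_width"],p,s["ft_force"],R.T@s["ft_force"])
c=np.array([.590,.123]); print(np.hypot(*(p[:2]-c)), np.degrees(np.arctan2(-(p[0]-c[0]),p[1]-c[1]))+11.17)
```

```text
0.02278386189331889 [0.47589526 0.16762864 0.07453428] [ 1.10075354 -0.22735361 -6.11835769] [-1.11611606 -0.00974235  6.11979075]
0.12252186749980679 79.80854116158146
```

Request:
{"op": "drive_tool", "data": {"commands": [[1, -9, 0, 0, 0, 0, 0], [2, -22, 0, 0, 0, 0, 0], [1, -34, 0, 0, 0, 0, 0], [-1, -47, 0, 0, 0, 0, 0], [-4, -59, 0, 0, 0, 0, 0], [-9, -71, 0, 0, 0, 0, 0], [-14, -83, 0, 0, 0, 0, 0], [-21, -93, 0, 0, 0, 0, 0], [-29, -103, 0, 0, 0, 0, 0], [-38, -112, 0, 0, 0, 0, 0], [-48, -120, 0, 0, 0, 0, 0], [-59, -127, 0, 0, 0, 0, 0], [-70, -133, 0, 0, 0, 0, 0], [-82, -138, 0, 0, 0, 0, 0], [-95, -141, 0, 0, 0, 0, 0], [-103, -142, 0, 0, 0, 0, 0], [-109, -143, 0, 0, 0, 0, 0], [-116, -144, 0, 0, 0, 0, 0], [-120, -144, 0, 0, 0, 0, 0], [-120, -144, 0, 0, 0, 0, 0]]}}

```text
clock: 17.4
position: [0.5645, 0.0046, 0.0734]
ee_rot: [[-0.981, 0.195, -0.003], [0.195, 0.981, 0.002], [0.003, 0.001, -1.0]]
ft_force: [0.6, 6.0, -7.2]
grip_width: 0.0227
grip_force: 39.8
```

Run:
```python
from h import *
S=grab_frame("scene")
s=env.state(); p=s["position"]; R=s["ee_rot"]; print(s["grip_width"],p,s["ft_force"],R.T@s["ft_force"])
c=np.array([.590,.123]); print(np.hypot(*(p[:2]-c)), np.degrees(np.arctan2(-(p[0]-c[0]),p[1]-c[1]))+11.17)
```

```text
0.02243009714337341 [0.56423249 0.00466613 0.07338594] [ 1.18606277  5.67613635 -5.68649336] [-0.07645946  5.79027595  5.69458812]
0.12110685206924286 178.8854616475402
```

Request:
{"op": "drive_tool", "data": {"commands": [[0, 2, 3, 0, 0, 0, 0], [0, 2, 6, 0, 0, 0, 0], [-1, 2, 8, 0, 0, 0, 0], [-2, 2, 9, 0, 0, 0, 0], [-3, 2, 10, 0, 0, 0, 0], [-4, 2, 11, 0, 0, 0, 0], [-4, 2, 12, 0, 0, 0, 0], [-4, 2, 12, 0, 0, 0, 0]]}}

```text
clock: 18.25
position: [0.5685, 0.0046, 0.0625]
ee_rot: [[-0.981, 0.194, -0.003], [0.194, 0.981, -0.0], [0.002, -0.001, -1.0]]
ft_force: [-5.9, -0.2, -0.5]
grip_width: 0.0223
grip_force: 40.5
```

Request:
{"op": "drive_tool", "data": {"commands": [[2, 0, 0, 0, 0, 0, 0], [2, 0, 0, 0, 0, 0, 1], [2, 0, 0, 0, 0, 0, 1], [2, 0, 0, 0, 0, 0, 1], [2, 0, 0, 0, 0, 0, 1], [2, 0, -40, 0, 0, 0, 1], [2, 0, -60, 0, 0, 0, 1], [50, -40, -60, 0, 0, -0.1, 1], [100, -150, -60, 0, 0, -0.195, 1], [102, -195, -60, 0, 0, -0.195, 1], [102, -195, -60, 0, 0, -0.195, 1], [102, -195, -60, 0, 0, -0.195, 1], [102, -195, -60, 0, 0, -0.195, 1], [102, -195, -60, 0, 0, -0.195, 1]]}}

```text
clock: 19.65
position: [0.4319, -0.1669, 0.1226]
ee_rot: [[-1.0, 0.003, 0.001], [0.003, 1.0, 0.0], [-0.001, 0.0, -1.0]]
ft_force: [0.2, 0.9, 0.4]
grip_width: 0.0851
grip_force: 0.0
```

Run:
```python
from h import *
T=grab_frame("top");S=grab_frame("scene")
a=cv2.resize(T["image"][170:320,130:330],(400,300),interpolation=cv2.INTER_CUBIC); b=cv2.resize(S["image"][120:300,170:370],(400,360),interpolation=cv2.INTER_CUBIC)
o=np.zeros((360,800,3),np.uint8); o[:300,:400]=a;o[:,400:]=b; cv2.imwrite("pics/p4.png",o[:,:,::-1])
k=np.array([.590+.122*np.sin(-.195),.123-.122*np.cos(-.195),.084]); print(k,w2pix(T,k),w2pix(S,k)); 
for f,n in((T,"T"),(S,"S")):
    h=cv2.cvtColor(f["image"],cv2.COLOR_RGB2HSV); u=w2pix(f,k)[0]; m=(h[...,0]>20)&(h[...,0]<36)&(h[...,1]>140)&(h[...,2]>90)
    yy,xx=np.mgrid[:480,:640]; m&=(abs(xx-u[0])<14)&(abs(yy-u[1])<18); q=np.argwhere(m)[:,::-1]; print(n,len(q) and (q.mean(0),q.min(0),q.max(0)))
go((.432,-.1675,.12,90),(.432,-.1675,.004,90)); print(env.state()["position"])
```

```text
[0.56636048 0.00331218 0.084     ] [[277.79570529 240.00600052]] [[287.82997404 218.9825832 ]]
T (array([278.27184466, 240.85436893]), array([273, 236]), array([284, 246]))
S 0
[ 0.3 -1.6  2.5] rz -0.0
[  0.4  -1.6 118.5] rz -0.0
[ 0.43226427 -0.16588906  0.12245261]
```

View pics/p4.png

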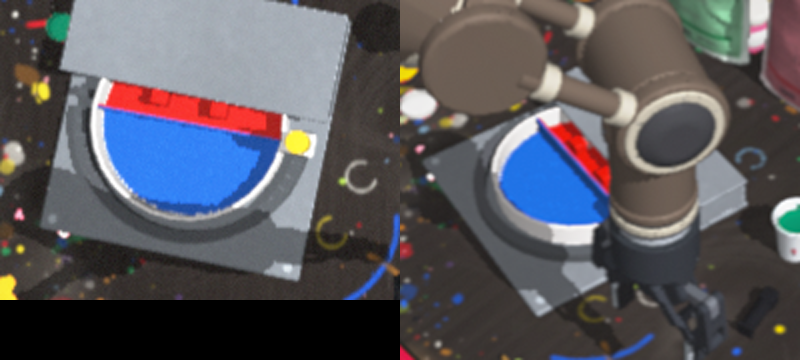

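The blue bay is in front and the knob is at -y (top crop (297,143)). The red caps show at the divider. Now grasping blue.

Request:
{"op": "drive_tool", "data": {"commands": [[0, -2, 45, 0, 0, 0, 1], [0, -2, 90, 0, 0, 0, 1], [0, -2, 118, 0, 0, 0, 0.8], [0, -2, 118, 0, 0, 0, 0.4], [0, -2, 118, 0, 0, 0, 0], [0, -2, 118, 0, 0, 0, 0], [0, -2, 118, 0, 0, 0, 0], [0, -2, 118, 0, 0, 0, 0], [0, -2, 118, 0, 0, 0, 0], [0, -2, 118, 0, 0, 0, 0]], "grip_force": 30}}

```text
clock: 20.75
position: [0.4337, -0.1693, 0.0063]
ee_rot: [[-1.0, 0.001, 0.004], [0.001, 1.0, -0.002], [-0.004, -0.002, -1.0]]
ft_force: [0.8, 1.8, 6.3]
grip_width: 0.0161
grip_force: 29.8
```

Run:
```python
from h import *
x,y,a=.590,.122,-.195
def C(u,v): c,q=np.cos(a),np.sin(a); return x+c*u-q*v,y+q*u+c*v
p=C(-.048,.005); s0=env.state()["position"]; print(p)
go((s0[0],s0[1],.13,90),(*p,.13,78.8),(*p,.0215,78.8))
```

```text
(np.float64(0.5438785445364324), np.float64(0.13620603202594414))
[  -0.5   -0.2 -123.7] rz -0.001
[-110.3  305.4 -123.7] rz 0.194
[-109.9  305.6  -15.2] rz 0.194
```

Request:
{"op": "drive_tool", "data": {"commands": [[0, 0, -50, 0, 0, 0, 0], [0, 0, -95, 0, 0, 0, 0], [-10, 30, -116, 0, 0, 0.05, 0], [-110, 305, -116, 0, 0, 0.194, 0], [-110, 305, -116, 0, 0, 0.194, 0], [-110, 305, -116, 0, 0, 0.194, 0], [-110, 305, -116, 0, 0, 0.194, 0], [-110, 305, -116, 0, 0, 0.194, 0], [-110, 305, -116, 0, 0, 0.194, 0], [-110, 305, -116, 0, 0, 0.194, 0], [-110, 305, -116, 0, 0, 0.194, 0], [-110, 305, -70, 0, 0, 0.194, 0], [-110, 305, -30, 0, 0, 0.194, 0], [-110, 305, -20, 0, 0, 0.194, 0], [-110, 305, -17, 0, 0, 0.194, 0], [-110, 305, -17, 0, 0, 0.194, 0], [-110, 305, -17, 0, 0, 0.194, 0]]}}

```text
clock: 22.45
position: [0.543, 0.1358, 0.0227]
ee_rot: [[-0.981, 0.195, 0.003], [0.195, 0.981, 0.0], [-0.003, 0.001, -1.0]]
ft_force: [0.4, 1.0, -1.2]
grip_width: 0.016
grip_force: 30.4
```

Request:
{"op": "drive_tool", "data": {"commands": [[0, 0, 0, 0, 0, 0, 0.4], [0, 0, 0, 0, 0, 0, 0.4], [0, 0, 0, 0, 0, 0, 0.4], [0, 0, -30, 0, 0, 0, 0.4], [0, 0, -80, 0, 0, 0, 0.7], [0, 0, -130, 0, 0, 0, 1], [0, 50, -150, 0, 0, 0, 1], [0, 100, -150, 0, 0, 0, 1], [0, 150, -150, 0, 0, 0, 1], [0, 200, -150, 0, 0, 0, 1], [0, 250, -150, 0, 0, 0, 1], [0, 300, -150, 0, 0, 0, 1], [0, 300, -150, 0, 0, 0, 1], [0, 300, -150, 0, 0, 0, 1]]}}

```text
clock: 23.85
position: [0.5991, 0.432, 0.1704]
ee_rot: [[-0.982, 0.191, -0.001], [0.191, 0.982, -0.001], [0.001, -0.001, -1.0]]
ft_force: [-0.0, -0.1, 0.2]
grip_width: 0.0857
grip_force: 0.0
```

Run:
```python
from h import *
T=grab_frame("top");S=grab_frame("scene")
a=cv2.resize(T["image"][170:320,130:330],(400,300),interpolation=cv2.INTER_CUBIC); b=cv2.resize(S["image"][120:300,200:400],(400,360),interpolation=cv2.INTER_CUBIC)
o=np.zeros((360,800,3),np.uint8); o[:300,:400]=a;o[:,400:]=b; cv2.imwrite("pics/p5.png",o[:,:,::-1])
k=np.array([.567,.0035]); 
for z in (.054,.062,.084,.092): print(z,w2pix(S,[*k,z]))
for f,n in((T,"T"),(S,"S")):
    h=cv2.cvtColor(f["image"],cv2.COLOR_RGB2HSV); u=w2pix(f,[*k,.07])[0]; m=(h[...,0]>20)&(h[...,0]<36)&(h[...,1]>140)&(h[...,2]>90)
    yy,xx=np.mgrid[:480,:640]; m&=(abs(xx-u[0])<14)&(abs(yy-u[1])<18); q=np.argwhere(m)[:,::-1]; print(n,len(q) and (q.mean(0),q.min(0),q.max(0)))
for q in ["green_cup","orange_cup","jar"]:
    for d in models.find_in("top",q)[:2]: print(q,np.round(d["bbox"]))
```

```text
0.054 [[288.49880255 227.83528158]]
0.062 [[288.36173968 225.45634907]]
0.084 [[287.97758015 218.78394935]]
0.092 [[287.83519297 216.30907552]]
T (array([278.19266055, 241.35779817]), array([273, 236]), array([284, 247]))
S (array([286.67625899, 223.01438849]), array([282, 216]), array([292, 230]))
green_cup [344. 184.  26.  25.]
orange_cup [479. 195.  27.  31.]
jar [491. 234.  38.  30.]
```

View pics/p5.png

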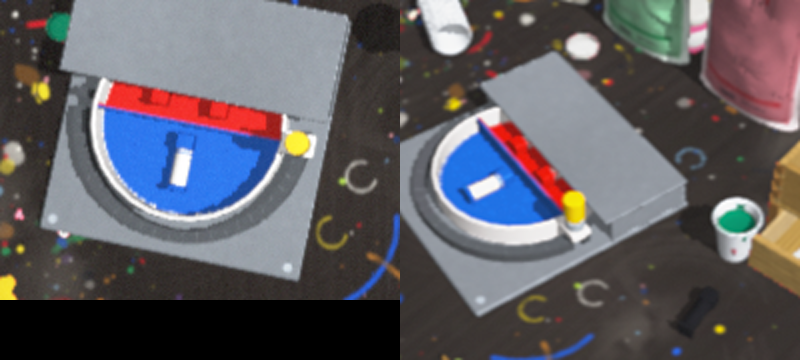

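The blue marker lies flat in the blue bay (top crop (181,165)). The knob's rows 216–230 match its height when fully down. The cups and the jar have not moved. Handing in.

```bash
python3 -c "
from station import env
print(env.job_done())"
```

```text
the job is handed in; nothing more can be done
None
```

I handed the job in at about 24 s: both red markers lie in the red bay, the tray is turned and its knob is back down, the blue marker lies in the blue bay, and the cups and jar are where they stood.

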